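# Lay the tall rook in the measuring cradle

### The job

Pick up the taller of the two turned rooks standing on the bench and lay it on its side in the V-cradle for measuring, foot towards the cradle's end stop, resting level in both V saddles. Once it lies there, press its foot home against the stop with a light, steady push of about 10 N for about half a second, so that it stays flush when you let go. Be gentle: do not drop it into the cradle or press it hard, and leave the short rook, the bowl and the calliper where they are.

Things in the scene. Friction and masses are not known exactly. Their poses are not given: they have to be found in the camera images.
- tall_rook: The taller of two pale beech rooks, 105 mm high, upright, 0.08 to 0.17 kg. Origin: centre of the foot's underside; z runs up its axis. From the foot: disc 56 mm diameter from 0 to 16 mm, plain waist 32 mm diameter from 27 to 78 mm (the place to grip), crown 44 mm diameter from 84 to 97 mm, battlements up to 105 mm.
- crown (a point): Centre of the tall rook's crown top, on its axis, 105 mm from the foot's underside.
- short_rook: Bystander: the shorter beech rook of the same shape, 76 mm high, foot 48 mm diameter, upright. Origin: centre of the foot's underside.
- cradle: Wooden cradle fixed to the bench: base board 140 x 85 x 12 mm, end stop at its +x end, two V saddles, only the board between them. Origin: centre of the board's underside; x runs from the open end (nearer the robot) to the stop. A seated tall rook has its axis level along x, 60 mm above the bench, foot at x = +55 mm, crown top at x = -50 mm.
- stop (a point): Point on the stop plate's face where the centre of the seated rook's foot belongs, 60 mm above the bench; axes as the cradle's (x points into the stop).
- bowl: Bystander: white porcelain bowl of brass ferrules, 110 mm wide, 45 mm high. Origin: centre of the underside.
- calliper: Bystander: steel outside calliper lying flat, 160 mm long, 84 mm wide, 8 mm thick. Origin: middle, on the bench; x runs towards its pivot.
- vise: Small green cast iron vise fixed to the bench with a rough wooden knight in its jaws; 110 x 170 mm, 185 mm high with the knight. Origin: centre of its underside.
- foot_saddle (a point): Bottom of the 90-degree V of the saddle that carries the foot disc, 20 mm above the bench, 8 mm from the stop's face. The saddle is 10 mm thick along x, its arms rise to 49 mm above the bench and span 68 mm over all.
- crown_saddle (a point): Bottom of the 90-degree V of the saddle that carries the crown, 29 mm above the bench, 92 mm from the stop's face. The saddle is 10 mm thick along x, its arms rise to 53 mm above the bench and span 59 mm over all.
- stop_plate: The cradle's end stop, an upright wooden plate fixed to the cradle: 10 mm thick, 50 mm wide, top 72 mm above the bench. Origin: centre of its underside, on the base board 12 mm above the bench; axes as the cradle's; the face that the foot meets is 5 mm to -x of the origin.
Mind the look-alikes: they are no part of the job. Several things have the shape of the cradle; the one meant has the colours described above. Leave any green look-alike of the tall_rook alone.

How it is judged:
By the outcome, as a careful person would: the job done as asked, in the order asked, and still so for the second after the job is handed in, with the robot touching nothing.
It also fails if it takes over 58 s, if anything falls off the work surface, if the arm or the gripper's body presses on something with over 40 N, if the wrist force passes 120 N, or if a joint passes its speed limit or range.

### The arm

A 7-joint arm with a two-finger parallel gripper is mounted at the origin on the work surface. World frame = base frame: x ahead of the robot, y to its left, z up, the work surface at z = 0. Lengths are in mm, angles in rad, forces in N, time in s.
With the tool pointing down it reaches from about 425 to 925 mm from the base axis. Payload 6.8 kg.
Tool frame: the origin (TCP) lies midway between the tips of the shut fingers; the grasp point (between the pads) lies 19 mm behind it; z points along the fingers, y is the direction in which the jaws open and shut (so a half turn about z gives the same grasp; the last joint's range is limited). The gripper opens to 85 mm and grips with 20 to 120 N. Pads are 22 mm wide; open, the fingers measure 114 mm over their backs; the gripper's body (76 mm by 85 mm) begins 54 mm behind the grasp point. The pads swing forward as they close: fully open they stand 13 mm farther back than shut.
Start: joints at [1.015, 0.477, 0.022, 1.555, -0.011, 1.109, -0.083], TCP at [292.275, -608.459, 231.308] pointing down, gripper open.
Joint ranges: [-2.96, 2.96], [-0.34, 2.1], [-1.41, 1.46], [0.24, 2.44], [-1.37, 4.51], [0.17, 1.92], [-2.96, 2.96]. Speed limits (rad/s): [2.39, 2.39, 3.14, 3.14, 3.14, 3.14, 3.14].

### API

Orientations are given as a unit quaternion [x, y, z, w].
In Python, from rig import ctrl gives the robot as it stands. The module is installed in compiled form; this text tells all that it offers.
- The arm moves only by the shell command python3 -m pendant 'ROWS' [OPENING]. ROWS is JSON, a list of rows, each a list of 2 entries, a list of its own where there are three numbers: the shift along the tool's x, y, z in mm, then the turn about the tool's z in degrees. In form: [[[tx, ty, tz], spin], ...]. A call has 1 to 12 rows; each row shifts and turns the pose as measured when the row begins, along the tool's axes as they then stand; what a row does not reach is not made up. A row lasts 1/10 s, in which the tool goes at most 50 mm and 8.59 degrees, less where a joint would pass 70% of its speed; a pose out of reach is approached as far as the arm can. A call with a gripper value outside its range is refused whole. OPENING is the opening, from 0 (shut) to 1 (fully open), set as the call begins (- or left out, the last holds). The fingers move at their own pace and stop on an object; the grip force is fixed at half the most. Time passes only in rows, so rows that do not move let the fingers close. It gives the time, the measured TCP pose, the force and the opening at its end, in the units of the state.
- ctrl.sense(): the state, without advancing time (a new reading comes with each control period).
- ctrl.camera(name): name is "side" or "top"; returns (picture, depth): 420x560x3 uint8, red, green, blue; 420x560 float32, mm along the optical axis (not along the pixel's ray), 0 where there is no reading.
- ctrl.camera_params(name): a dict with "fx", "fy", "cx", "cy" (pixels), "k1" (the pictures are not rectified: a ray, as slopes to the right and down, at radius r is drawn at 1 + k1 r^2 times it, then the intrinsics apply), "cam_to_world" (4x4, takes a point from camera to world coordinates). Camera axes: x right, y up, looking along -z (the intrinsics and any distortion apply to the point x, -y, -z); pixel columns grow to the right and rows downward; lengths in mm; the calibration is good to about 2 mm. A picture is of the moment at which its call begins. camera_params takes no time and is no camera call.
- ctrl.finish_job(): hands the job in, once; it reports no verdict.
The state is a dict: "time_s": time; "joint_pos": joint angles; "qd": joint speeds; "effort": joint torques, N m; "eef_pos": TCP position; "tool_rot": TCP orientation; "force": force on the tool from outside, world axes, zero at the start; "moment": the same for the moment, N m; "finger_gap": finger opening in mm.
Only numpy, scipy, OpenCV 4.12 (cv2) and the standard library are available. Lean on these libraries where they do the work, as an engineer would, in place of code of your own. Each camera call takes 0.05 s, during which the arm holds its last target. There are 200 camera calls.

## Working session

There is one attempt and no reset: what is moved stays moved. The work goes in short steps, Python scripts to look and compute and a shell command to move; the robot and the scene stay as the last step left them, time stands still between calls to the robot, and variables do not carry over. Pictures are saved under pics/ and viewed, about 8 in all and at most 12, crops included, and the job is handed in when it is done.

```bash
mkdir -p pics
cat > h.py <<'E'
import numpy as np, cv2
from rig import ctrl
def rays(name,uv):
    p=ctrl.camera_params(name); M=np.array(p["cam_to_world"])
    K=np.array([[p["fx"],0,p["cx"]],[0,p["fy"],p["cy"]],[0,0,1.]])
    n=cv2.undistortPoints(np.array(uv,float).reshape(-1,1,2),K,np.array([p["k1"],0,0,0,0.])).reshape(-1,2)
    d=np.c_[n[:,0],-n[:,1],-np.ones(len(n))]@M[:3,:3].T
    return M[:3,3],d
def plane(name,uv,z):
    o,d=rays(name,uv); return o+d*((z-o[2])/d[:,2])[:,None]
def depthpts(name,uv,D):
    o,d=rays(name,uv); uv=np.array(uv,int).reshape(-1,2)
    return o+d*D[uv[:,1],uv[:,0]][:,None]
def shot(name,fn=None):
    im,D=ctrl.camera(name)
    np.savez(f"{fn or name}.npz",im=im,D=D)
    cv2.imwrite(f"pics/{fn or name}.png",im[:,:,::-1]); return im,D
E
python3 - <<'E'
from h import *
np.set_printoptions(precision=2,suppress=True)
for n in("top","side"):
    shot(n,n+"0"); p=ctrl.camera_params(n); print(n,p)
print(ctrl.sense())
E
```

```text
top {'fx': 531.4879176351321, 'fy': 531.4879176351321, 'cx': 277.65446282185377, 'cy': 212.42213616441364, 'k1': 0.06643519469513644, 'cam_to_world': array([[   0.  ,    1.  ,   -0.1 ,  466.14],
       [  -1.  ,    0.  ,    0.  ,   48.69],
       [   0.  ,    0.1 ,    1.  , 1300.24],
       [   0.  ,    0.  ,    0.  ,    1.  ]])}
side {'fx': 498.61944557258903, 'fy': 498.61944557258903, 'cx': 271.3064642466362, 'cy': 213.7957306895017, 'k1': -0.0541425035116673, 'cam_to_world': array([[ -0.8 ,   0.45,  -0.4 , 119.78],
       [ -0.6 ,  -0.59,   0.54, 629.64],
       [ -0.  ,   0.67,   0.74, 891.29],
       [  0.  ,   0.  ,   0.  ,   1.  ]])}
{'time_s': 0.1, 'joint_pos': array([ 1.01,  0.48,  0.02,  1.56, -0.01,  1.11, -0.08]), 'qd': array([ 0., -0.,  0., -0.,  0., -0.,  0.]), 'effort': array([  0.01, -59.78,   1.61, -28.2 ,   0.01,   0.  ,  -0.  ]), 'eef_pos': array([ 292.02, -607.95,  230.44]), 'tool_rot': array([ 0.98,  0.22, -0.  , -0.  ]), 'force': array([-0.59,  0.02, -0.2 ]), 'moment': array([-0.07,  0.02, -0.08]), 'finger_gap': 85.03156466305015}
```

View pics/top0.png

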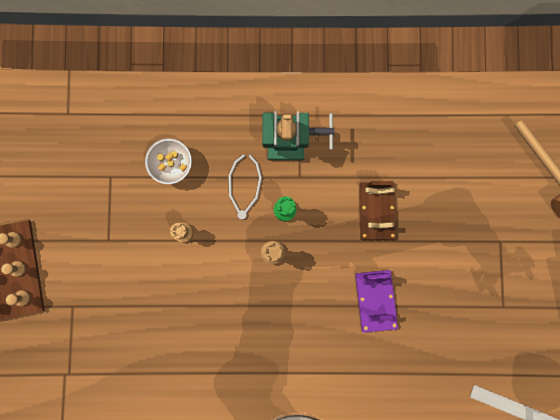

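View pics/side0.png

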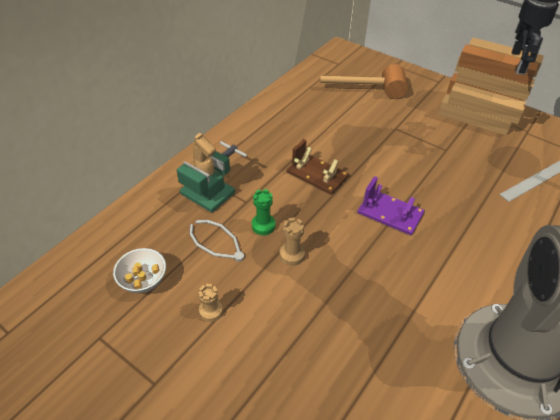

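Candidates for the tall rook are the pale one at top (273,252) / side (293,240), the green look-alike at top (286,209), and the short rook at top (181,232). There are also rooks on the rack at the left edge. I choose the pale one at (273,252). For the cradle, the brown wooden one at top (378,210) fits the description; the purple one at (377,301) is a look-alike.

Run:
```python
from h import *
np.set_printoptions(precision=1,suppress=True)
for n in("top","side"):
    z=np.load(n+"0.npz"); D=z["D"]; v,u=np.mgrid[0:420,0:560]
    P=depthpts(n,np.c_[u.ravel(),v.ravel()],D).reshape(420,560,3); P[D==0]=np.nan
    np.save(n+"P.npy",P)
    boxes={"top":dict(tall=(255,235,295,270),short=(165,218,196,247),green=(270,193,302,225),cradle=(352,175,405,246),purple=(350,265,402,335)),
           "side":dict(tall=(278,215,310,266),short=(195,280,225,322),green=(248,187,278,238),cradle=(284,138,352,194))}[n]
    for k,(a,b,c,d) in boxes.items():
        Q=P[b:d,a:c].reshape(-1,3); Q=Q[~np.isnan(Q[:,2])]
        zm=np.percentile(Q[:,2],99.5)
        h=Q[Q[:,2]>zm-(10 if 'cr' not in k and k!='purple' else 14)]
        print(n,k,"zmax",zm,"n",len(h),"top mean",h.mean(0),"mid",(h.min(0)+h.max(0))/2,"ext",np.ptp(h,axis=0))
        if k in("cradle","purple"):
            m=Q[(Q[:,2]>7)]
            r=cv2.minAreaRect(m[:,:2].astype(np.float32)); print("   rect",r, "z<18:",cv2.minAreaRect(Q[(Q[:,2]>7)&(Q[:,2]<18)][:,:2].astype(np.float32)))
    print(n,"bench z", np.nanmedian(P[270:300,230:250,2]))
im=np.load("side0.npz")["im"]; t=np.load("top0.npz")["im"]
c=np.hstack([cv2.resize(im[130:320,190:360],None,fx=2.35,fy=2.35),cv2.resize(t[170:340,250:410],(400,446))])
cv2.imwrite("pics/crop1.png",c[:,:800,::-1])
```

```text
top tall zmax 107.5553744352736 n 151 top mean [495.2  57.9 102.4] mid [496.3  57.2 104.3] ext [40.5 40.6 13.5]
top short zmax 79.69201849853948 n 123 top mean [544.2 274.8  74.4] mid [543.9 275.3  75.9] ext [34.6 35.2 12.2]
top green zmax 108.03128680572516 n 135 top mean [599.5  27.1 102.3] mid [599.5  27.8 103.8] ext [43.5 41.  11.5]
top cradle zmax 72.57640147394626 n 115 top mean [ 655.8 -198.5   69.2] mid [ 656.1 -199.    67.3] ext [ 9.6 52.3 15.6]
   rect ((596.2279663085938, -189.7010498046875), (105.50641632080078, 137.4805450439453), 89.86349487304688) z<18: ((596.236572265625, -189.70108032226562), (105.50641632080078, 137.46336364746094), 89.86349487304688)
top purple zmax 73.17689100180655 n 105 top mean [ 440.7 -185.2   70.7] mid [ 440.2 -185.5   67.5] ext [13.8 51.2 16.5]
   rect ((380.161865234375, -191.62924194335938), (141.3145294189453, 87.63997650146484), 5.737799167633057) z<18: ((380.161865234375, -191.62924194335938), (141.3145294189453, 87.63997650146484), 5.737799167633057)
top bench z -0.40081703665896384
side tall zmax 106.24030713573653 n 226 top mean [493.2  59.  100.8] mid [493.6  58.2 101.9] ext [42.7 43.2 11.4]
side short zmax 77.39753704174785 n 212 top mean [542.6 276.8  72.6] mid [542.8 275.7  72.7] ext [36.6 37.5 10.6]
side green zmax 105.77774574212249 n 208 top mean [597.8  28.5 100.5] mid [598.2  28.1 102.2] ext [44.2 44.6 12.6]
side cradle zmax 71.98475983428608 n 99 top mean [ 653.6 -196.2   67.7] mid [ 655.3 -197.4   66.8] ext [12.9 53.  16.5]
   rect ((594.8132934570312, -197.975830078125), (89.74202728271484, 140.354736328125), 89.66375732421875) z<18: ((594.8132934570312, -197.975830078125), (89.74202728271484, 140.354736328125), 89.66375732421875)
side bench z -0.8223290313562188
```

View pics/crop1.png

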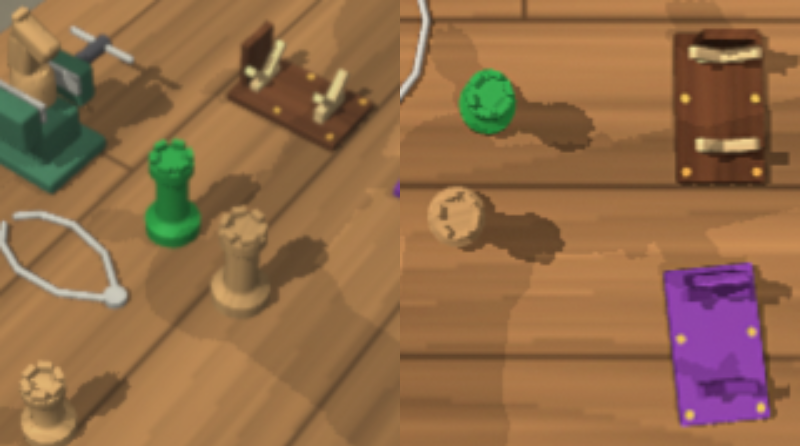

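Crop check: the pale rook at (240,260) in the left half is the tall one (106 mm by depth), next to its green twin. The brown cradle with pale saddles is at top right, with its stop at the far (+x) end. The rook stands at about (494,58) and the cradle at about (595,-197), yaw about 0. The tool can't tilt, so the plan is:
1. Grip the crown with the jaws along y and carry the rook to free bench.
2. Roll it down over its foot rim, pivoting between the pads.
3. Re-grip the waist and carry it to the cradle.

First I square the tool.

```bash
cat > to.py <<'E'
import sys
from h import *
from scipy.spatial.transform import Rotation as R
np.set_printoptions(precision=1,suppress=True)
s=ctrl.sense(); r=R.from_quat(s["tool_rot"]).as_matrix(); p=np.array(s["eef_pos"])
yaw=np.degrees(np.arctan2(r[1,0],r[0,0]))
print("t",round(s["time_s"],2),"tcp",p,"yaw",round(yaw,2),"tilt",np.round(np.degrees(np.arccos(-r[2,2])),2),"F",np.array(s["force"]),"gap",round(s["finger_gap"],1),"q7",round(s["joint_pos"][6],2))
if len(sys.argv)>3:
    w=np.array([float(a) for a in sys.argv[1:4]])-p
    print("shift now",r.T@w,"; spin to yaw0 %.1f"%yaw)
E
python3 -m pendant '[[[0,0,0],8.5],[[0,0,0],8.5],[[0,0,0],8.3]]' 1; python3 to.py 494 58 180
```

```text
time_s: 0.4
eef_pos: [291.2, -607.1, 228.6]
tool_rot: [1.0, -0.003, -0.001, -0.002]
force: [-0.5, -0.4, 0.1]
finger_gap: 85.4
t 0.4 tcp [ 291.2 -607.1  228.6] yaw -0.39 tilt 0.29 F [-0.5 -0.4  0.1] gap 85.4 q7 -0.5
shift now [ 198.3 -666.2   51.2] ; spin to yaw0 -0.4
```

```bash
python3 -m pendant '[[[45,-20,0],0],[[40,-30,0],0],[[35,-35,0],0],[[30,-40,0],0],[[20,-45,0],0],[[10,-48,0],0],[[10,-48,0],0],[[5,-49,0],0],[[0,-49,5],0],[[0,-49,10],0],[[0,-49,10],0],[[0,-49,10],0]]'; python3 to.py 494 58 180
```

```text
time_s: 1.6
eef_pos: [496.2, -100.0, 190.2]
tool_rot: [1.0, -0.013, -0.004, -0.001]
force: [0.4, -0.3, -0.5]
finger_gap: 85.5
t 1.6 tcp [ 496.2 -100.   190.2] yaw -1.43 tilt 0.47 F [ 0.4 -0.3 -0.5] gap 85.5 q7 -1.54
shift now [  -6.1 -157.9   10.7] ; spin to yaw0 -1.4
```

```bash
python3 -m pendant '[[[0,-48,0],-1.4],[[-3,-48,5],0],[[-3,-40,5],0],[[0,-20,0],0],[[0,0,0],0],[[0,0,0],0]]'; python3 to.py 494 58 76
python3 - <<'E'
from h import *
shot("top","top1"); shot("side","side1")
a=np.load("top1.npz")["im"][190:300,200:360]; b=np.load("side1.npz")["im"][130:290,200:380]
cv2.imwrite("pics/c2.png",np.hstack([cv2.resize(a,(400,275)),cv2.resize(b,(310,275))])[:,:,::-1])
E
```

```text
time_s: 2.2
eef_pos: [487.0, 69.9, 178.1]
tool_rot: [1.0, 0.007, -0.006, -0.003]
force: [0.6, -1.0, -0.4]
finger_gap: 85.4
t 2.2 tcp [487.   69.9 178.1] yaw 0.79 tilt 0.74 F [ 0.6 -1.  -0.4] gap 85.4 q7 -1.88
shift now [  8.   12.5 102. ] ; spin to yaw0 0.8
```

View pics/c2.png

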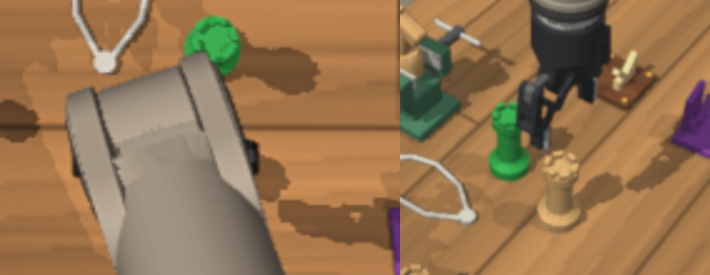

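Over the rook. The side view (right half) shows the gripper just above the pale crown at (560,165), with the green twin clear at (508,140). I correct the position and descend.

```bash
python3 -m pendant '[[[8,12,0],0.8],[[0,0,15],0],[[0,0,25],0],[[0,0,15],0],[[0,0,0],0],[[0,0,0],0]]'; python3 to.py 494 58 76
```

```text
time_s: 2.9
eef_pos: [500.1, 43.3, 122.7]
tool_rot: [1.0, -0.011, -0.004, -0.001]
force: [0.5, 0.2, -0.2]
finger_gap: 85.2
t 2.9 tcp [500.1  43.3 122.7] yaw -1.32 tilt 0.42 F [ 0.5  0.2 -0.2] gap 85.2 q7 -1.88
shift now [ -6.1 -14.5  46.7] ; spin to yaw0 -1.3
```

```bash
python3 -m pendant '[[[0,0,0],0],[[0,0,0],0]]'|head -2; python3 -m pendant '[[[0,-7,0],0]]'|head -2;python3 -m pendant '[[[0,0,0],0]]'|head -2;  python3 -m pendant '[[[0,0,0],0],[[0,0,0],0]]'|head -2;  python3 to.py 494 58 76
```

```text
time_s: 3.1
eef_pos: [501.3, 41.7, 124.0]
time_s: 3.2
eef_pos: [502.0, 47.8, 124.6]
time_s: 3.3
eef_pos: [502.5, 49.2, 125.3]
time_s: 3.5
eef_pos: [502.7, 49.9, 125.8]
t 3.5 tcp [502.7  49.9 125.8] yaw -1.44 tilt 0.14 F [-0.3 -0.9  0.6] gap 85.0 q7 -1.89
shift now [-8.8 -7.8 49.8] ; spin to yaw0 -1.4
```

```bash
python3 -m pendant '[[[-4,-4,0],-0.7],[[-4,-3,0],-0.4],[[0,0,5],0],[[0,0,8],0],[[0,0,8],0],[[0,0,6],0],[[0,0,2],0],[[0,0,0],0]]'; python3 to.py 494 58 76
```

```text
time_s: 4.3
eef_pos: [493.2, 57.8, 93.4]
tool_rot: [1.0, -0.002, -0.002, -0.001]
force: [0.7, -1.1, -0.3]
finger_gap: 85.6
t 4.3 tcp [493.2  57.8  93.4] yaw -0.21 tilt 0.22 F [ 0.7 -1.1 -0.3] gap 85.6 q7 -1.91
shift now [ 0.9 -0.2 17.4] ; spin to yaw0 -0.2
```

```bash
python3 -m pendant '[[[0,0,6],0],[[0,0,6],0],[[0,0,3],0],[[0,0,0],0]]'; python3 -m pendant '[[[0,0,0],0],[[0,0,0],0],[[0,0,0],0],[[0,0,0],0],[[0,0,0],0],[[0,0,0],0]]' 0;  python3 to.py 494 58 76
```

```text
time_s: 4.7
eef_pos: [493.4, 57.7, 77.2]
tool_rot: [1.0, -0.002, -0.002, -0.001]
force: [0.4, -1.4, 0.6]
finger_gap: 85.6
time_s: 5.3
eef_pos: [493.9, 57.7, 77.9]
tool_rot: [1.0, -0.002, -0.001, -0.001]
force: [-0.3, 0.8, -0.3]
finger_gap: 41.6
t 5.3 tcp [493.9  57.7  77.9] yaw -0.23 tilt 0.15 F [-0.3  0.8 -0.3] gap 41.6 q7 -1.91
shift now [ 0.1 -0.3  1.9] ; spin to yaw0 -0.2
```

```bash
python3 -m pendant '[[[0,0,-3],0],[[0,0,-8],0],[[0,0,-20],0],[[0,0,-30],0],[[0,0,-30],0],[[0,0,-30],0],[[0,0,-10],0],[[0,10,0],0]]'; python3 to.py 680 -350 200
```

```text
time_s: 6.1
eef_pos: [492.4, 48.3, 215.0]
tool_rot: [1.0, -0.001, -0.003, -0.001]
force: [1.1, -0.3, -1.2]
finger_gap: 41.6
t 6.1 tcp [492.4  48.3 215. ] yaw -0.07 tilt 0.31 F [ 1.1 -0.3 -1.2] gap 41.6 q7 -1.84
shift now [188.1 398.1  13.4] ; spin to yaw0 -0.1
```

```bash
python3 -m pendant '[[[5,20,0],0],[[10,40,0],0],[[18,44,0],0],[[20,44,0],0],[[22,44,0],0],[[22,44,0],0],[[22,44,0],0],[[22,40,0],0],[[16,25,0],0],[[10,15,0],0],[[5,5,0],0],[[0,0,0],0]]'; python3 to.py 680 -350 200
```

```text
time_s: 7.3
eef_pos: [653.8, -337.7, 188.0]
tool_rot: [1.0, -0.001, -0.018, -0.001]
force: [-0.2, -0.9, -1.1]
finger_gap: 41.8
t 7.3 tcp [ 653.8 -337.7  188. ] yaw -0.11 tilt 2.12 F [-0.2 -0.9 -1.1] gap 41.8 q7 -1.19
shift now [ 25.8  12.2 -13. ] ; spin to yaw0 -0.1
```

```bash
python3 -m pendant '[[[0,0,0],0]]' >/dev/null; python3 to.py 680 -350 95
python3 - <<'E'
from h import *
shot("top","top2"); shot("side","side2")
a=np.load("top2.npz")["im"][130:330,340:560]; b=np.load("side2.npz")["im"][0:250,300:520]
cv2.imwrite("pics/c3.png",np.hstack([cv2.resize(a,(396,360)),cv2.resize(b,(396,450))[:360]])[:,:,::-1])
E
```

```text
t 7.4 tcp [ 652.8 -337.   186.6] yaw -0.09 tilt 2.25 F [-0.3  0.6 -1.9] gap 41.4 q7 -1.19
shift now [30.8 13.2 90.4] ; spin to yaw0 -0.1
```

View pics/c3.png

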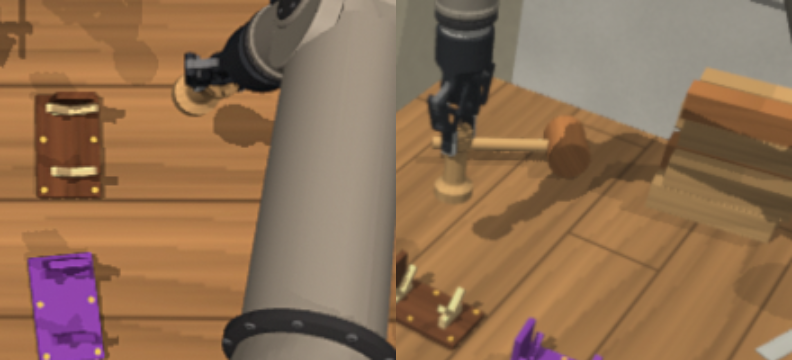

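The side view shows the rook hanging upright from the jaws at (455,165) in the right half, over clear bench to the right of the cradle. I lower it until the foot touches the bench.

```bash
python3 -m pendant '[[[0,0,10],0],[[0,0,25],0],[[0,0,25],0],[[0,0,20],0],[[0,0,8],0],[[0,0,3],0],[[0,0,0],0],[[0,0,0],0]]'; python3 to.py 653 -337 78
```

```text
time_s: 8.3
eef_pos: [651.5, -329.3, 95.8]
tool_rot: [1.0, 0.004, -0.016, -0.002]
force: [1.0, -1.0, -1.1]
finger_gap: 41.7
t 8.3 tcp [ 651.5 -329.3   95.8] yaw 0.42 tilt 1.88 F [ 1.  -1.  -1.1] gap 41.7 q7 -1.19
shift now [ 2.1  7.7 17.7] ; spin to yaw0 0.4
```

```bash
python3 -m pendant '[[[0,0,5],0],[[0,0,5],0],[[0,0,3],0],[[0,0,0],0]]'; python3 -m pendant '[[[0,0,2],0],[[0,0,0],0]]';  python3 to.py 653 -337 78
```

```text
time_s: 8.7
eef_pos: [652.6, -330.1, 84.6]
tool_rot: [1.0, 0.004, -0.014, -0.001]
force: [-0.6, -0.0, -1.8]
finger_gap: 41.7
time_s: 8.9
eef_pos: [652.6, -330.2, 82.4]
tool_rot: [1.0, 0.004, -0.014, -0.001]
force: [-0.1, 0.4, -1.8]
finger_gap: 41.3
t 8.9 tcp [ 652.6 -330.2   82.4] yaw 0.4 tilt 1.63 F [-0.1  0.4 -1.8] gap 41.3 q7 -1.19
shift now [0.5 6.8 4.4] ; spin to yaw0 0.4
```

```bash
python3 -m pendant '[[[0,0,2],0],[[0,0,2],0]]'; python3 -m pendant '[[[0,0,2],0]]';  python3 -m pendant '[[[0,0,2],0]]'
```

```text
time_s: 9.1
eef_pos: [652.7, -330.4, 78.6]
tool_rot: [1.0, 0.003, -0.014, -0.001]
force: [0.3, -0.2, -1.5]
finger_gap: 41.5
time_s: 9.2
eef_pos: [653.2, -330.5, 78.4]
tool_rot: [1.0, 0.003, -0.013, -0.001]
force: [-5.5, 4.1, 18.6]
finger_gap: 41.4
time_s: 9.3
eef_pos: [653.9, -330.5, 78.6]
tool_rot: [1.0, 0.003, -0.013, -0.0]
force: [-4.2, 2.5, 12.2]
finger_gap: 42.0
```

```bash
python3 -m pendant '[[[-4,0,0.5],0],[[-4,0,0.5],0]]'; python3 -m pendant '[[[-5,0,0],0],[[-5,0,0.5],0]]';  python3 -m pendant '[[[-6,0,0.5],0]]';python3 -m pendant '[[[-6,0,1],0]]'; python3 to.py
python3 - <<'E'
from h import *
shot("side","side3")
b=np.load("side3.npz")["im"][60:220,300:460]
cv2.imwrite("pics/c4.png",cv2.resize(b,None,fx=3,fy=3)[:,:,::-1])
E
```

```text
time_s: 9.5
eef_pos: [646.6, -330.5, 78.7]
tool_rot: [1.0, 0.004, -0.012, -0.0]
force: [-0.5, -0.0, -1.4]
finger_gap: 41.5
time_s: 9.7
eef_pos: [635.9, -330.5, 78.0]
tool_rot: [1.0, 0.004, -0.011, -0.0]
force: [2.6, 0.4, 6.0]
finger_gap: 42.0
time_s: 9.8
eef_pos: [630.2, -330.5, 78.0]
tool_rot: [1.0, 0.004, -0.011, -0.0]
force: [0.1, -0.4, 0.5]
finger_gap: 41.8
time_s: 9.9
eef_pos: [626.1, -330.6, 78.7]
tool_rot: [1.0, 0.004, -0.008, 0.0]
force: [5.5, 1.2, 7.2]
finger_gap: 41.5
t 9.9 tcp [ 626.1 -330.6   78.7] yaw 0.45 tilt 0.93 F [5.5 1.2 7.2] gap 41.5 q7 -1.18
```

View pics/c4.png

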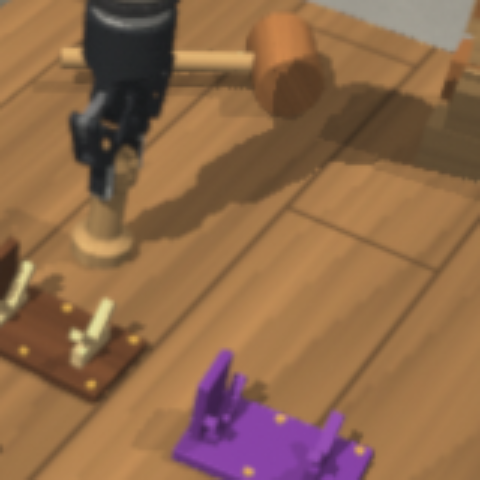

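The rook in the picture (100,240 foot, 125,165 crown) has mostly slid and hardly tipped, so I press a little more firmly while pulling back.

```bash
python3 -m pendant '[[[-2,0,2.5],0]]'|grep -E "eef|force"; for i in 1; do python3 -m pendant '[[[-4,0,2.5],0]]'|grep -E "eef|force"; python3 -m pendant '[[[-4,0,2.5],0]]'|grep -E "eef|force";python3 -m pendant '[[[-4,0,2.5],0]]'|grep -E "eef|force"; done;  python3 to.py
python3 - <<'E'
from h import *
shot("side","side4")
b=np.load("side4.npz")["im"][60:170,300:400]
cv2.imwrite("pics/c5.png",cv2.resize(b,None,fx=4,fy=4)[:,:,::-1])
E
```

```text
eef_pos: [623.2, -330.9, 77.8]
force: [-0.8, 3.1, 14.2]
eef_pos: [621.9, -330.8, 78.0]
force: [5.2, 2.0, 14.0]
eef_pos: [621.0, -330.8, 78.2]
force: [3.5, 1.8, 9.9]
eef_pos: [620.2, -330.7, 78.5]
force: [4.0, 1.5, 9.8]
t 10.35 tcp [ 620.2 -330.7   78.5] yaw 0.52 tilt 0.37 F [4.  1.5 9.8] gap 41.5 q7 -1.17
```

View pics/c5.png

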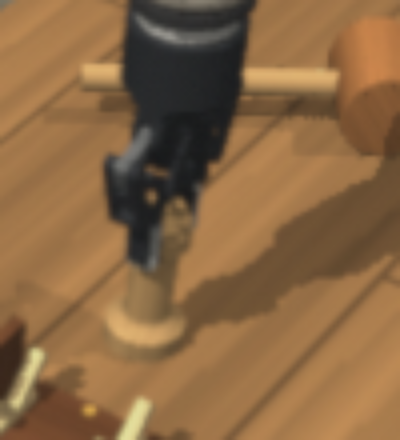

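The crown plus battlements give the pads too long a grip line, so the rook resists turning. I re-grip on the top few millimetres only, for less holding torque and a longer lever.

```bash
python3 -m pendant '[[[0,0,-1],0],[[0,0,0],0],[[0,0,0],0]]' 0.75|tail -1; python3 -m pendant '[[[0,0,-5],0],[[0,0,-5],0],[[0,0,-3],0],[[0,0,0],0],[[0,0,0],0]]'|grep eef; python3 to.py
```

```text
finger_gap: 64.1
eef_pos: [616.5, -331.3, 92.0]
t 11.2 tcp [ 616.5 -331.3   92. ] yaw 0.44 tilt 0.23 F [ 0.2 -0.5  0.2] gap 64.2 q7 -1.17
```

Run:
```python
from h import *
np.set_printoptions(precision=1,suppress=True)
im,D=shot("side","side5"); v,u=np.mgrid[0:420,0:560]
P=depthpts("side",np.c_[u.ravel(),v.ravel()],D).reshape(420,560,3)
hsv=cv2.cvtColor(im,cv2.COLOR_RGB2HSV)
m=(abs(P[...,0]-620)<60)&(abs(P[...,1]+330)<50)&(P[...,2]>3)
for lo,hi in((3,13),(13,19),(19,27),(30,50),(50,70),(70,85),(85,100),(100,108)):
    k=m&(P[...,2]>lo)&(P[...,2]<hi)&(hsv[...,1]>70)
    Q=P[k]
    if len(Q): print(lo,hi,len(Q),"mean",Q.mean(0),"x",Q[:,0].min(),Q[:,0].max(),"y",Q[:,1].min(),Q[:,1].max())
```

```text
3 13 72 mean [ 610.3 -316.6    6.8] x 562.0930225474344 678.2687675926605 y -374.28932032543287 -281.4785872617092
13 19 80 mean [ 611.9 -320.8   16.4] x 590.9104241615989 646.5321034896964 y -358.2553156390236 -303.571959660739
19 27 76 mean [ 613.1 -321.    22.4] x 592.2980028716394 640.6681794586207 y -349.3437592360268 -303.52573154929826
30 50 69 mean [ 612.8 -321.    40. ] x 602.0287323321766 632.1496245299966 y -335.3315665540101 -313.3040669707999
50 70 68 mean [ 612.3 -321.    59.9] x 601.7218400254891 632.5641153572788 y -337.1322108069862 -310.62313015068537
70 85 33 mean [ 609.9 -318.4   76.3] x 596.1818699095983 628.5643583097691 y -331.8418902893277 -309.780511929666
85 100 90 mean [ 607.9 -331.8   94.6] x 595.2001308187228 626.9150343326303 y -367.2243324797746 -292.27910183715164
100 108 35 mean [ 606.9 -330.9  102.4] x 596.940721992258 623.4818440947346 y -362.4808104101603 -285.995548495301
```

```bash
python3 -m pendant '[[[2,0,1],0],[[0,0,0],0],[[0,0,0],0],[[0,0,0],0],[[0,0,0],0]]' 0; for i in 1; do python3 -m pendant '[[[-3,0,2],0]]'|grep -E "eef|force"; python3 -m pendant '[[[-5,0,2],0]]'|grep -E "eef|force";python3 -m pendant '[[[-6,0,2],0]]'|grep -E "eef|force"; done;  python3 to.py
```

```text
time_s: 11.75
eef_pos: [619.2, -331.1, 91.4]
tool_rot: [1.0, 0.004, -0.0, 0.002]
force: [-0.5, 0.6, 1.9]
finger_gap: 40.4
eef_pos: [618.4, -331.0, 91.3]
force: [3.1, 1.7, 15.6]
eef_pos: [616.7, -331.0, 91.6]
force: [3.1, 1.2, 10.9]
eef_pos: [614.3, -331.0, 92.1]
force: [3.0, 1.9, 8.8]
t 12.05 tcp [ 614.3 -331.    92.1] yaw 0.58 tilt 1.13 F [3.  1.9 8.8] gap 40.0 q7 -1.16
```

```bash
cat > p.sh <<'E'
grep -E "eef|force|rot"|tr '\n' ' '; python3 -c "
from rig import ctrl
print('M',[round(float(a),2) for a in ctrl.sense()['moment']])"
E
python3 -m pendant '[[[-12,0,3],0]]'|sh p.sh; python3 -m pendant '[[[-14,0,3],0]]'|sh p.sh; python3 -m pendant '[[[-14,0,2],0]]'|sh p.sh; python3 to.py
```

```text
eef_pos: [608.5, -331.0, 93.1] tool_rot: [1.0, 0.006, 0.015, 0.005] force: [6.5, 2.5, 18.5] M [0.93, -1.77, -0.08]
eef_pos: [600.8, -330.9, 94.0] tool_rot: [1.0, 0.007, 0.022, 0.006] force: [4.1, 0.0, 11.1] M [-0.2, -1.07, -0.01]
eef_pos: [591.1, -331.0, 94.5] tool_rot: [1.0, 0.007, 0.027, 0.007] force: [3.2, 0.8, 4.9] M [0.26, -1.05, 0.01]
t 12.35 tcp [ 591.1 -331.    94.5] yaw 0.86 tilt 3.15 F [3.2 0.8 4.9] gap 40.4 q7 -1.14
```

```bash
python3 -m pendant '[[[-14,0,3],0]]'|sh p.sh; python3 -m pendant '[[[-12,0,4],0]]'|sh p.sh; python3 to.py;  python3 - <<'E'
from h import *
shot("side","side6")
b=np.load("side6.npz")["im"][60:180,300:420]
cv2.imwrite("pics/c6.png",cv2.resize(b,None,fx=4,fy=4)[:,:,::-1])
E
```

```text
eef_pos: [580.7, -331.5, 93.6] tool_rot: [0.999, 0.008, 0.031, 0.008] force: [2.2, 0.3, 7.9] M [0.19, -0.74, 0.01]
eef_pos: [572.0, -332.3, 91.9] tool_rot: [0.999, 0.008, 0.034, 0.009] force: [0.5, 0.9, 13.2] M [0.28, -0.65, 0.07]
t 12.55 tcp [ 572.  -332.3   91.9] yaw 0.95 tilt 4.08 F [ 0.5  0.9 13.2] gap 40.4 q7 -1.12
```

View pics/c6.png

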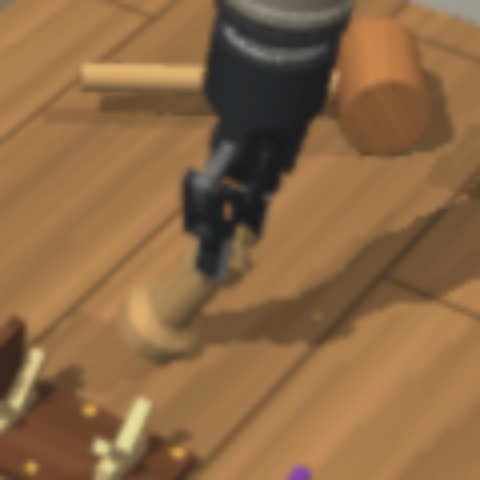

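It works: the rook now leans about 28° with its foot at (160,320), turning in the jaws. I follow the arc down.

```bash
python3 -m pendant '[[[-10,0,5],0]]'|sh p.sh; python3 -m pendant '[[[-10,0,6],0]]'|sh p.sh; python3 -m pendant '[[[-9,0,7],0]]'|sh p.sh;python3 -m pendant '[[[-9,0,8],0]]'|sh p.sh;python3 -m pendant '[[[-8,0,8],0]]'|sh p.sh
```

```text
eef_pos: [564.0, -333.2, 89.6] tool_rot: [0.999, 0.008, 0.037, 0.01] force: [-2.8, 4.1, 22.0] M [1.22, 0.02, 0.15]
eef_pos: [557.0, -334.3, 86.8] tool_rot: [0.999, 0.008, 0.04, 0.011] force: [-6.5, 4.4, 28.3] M [1.27, 0.72, 0.18]
eef_pos: [550.5, -335.8, 83.6] tool_rot: [0.999, 0.008, 0.043, 0.013] force: [-10.7, 4.2, 32.1] M [1.43, 1.47, 0.24]
eef_pos: [543.1, -337.6, 79.1] tool_rot: [0.999, 0.007, 0.045, 0.014] force: [-14.2, 4.6, 31.9] M [1.45, 1.91, 0.28]
eef_pos: [535.5, -339.3, 73.9] tool_rot: [0.999, 0.007, 0.046, 0.015] force: [-12.3, 5.2, 24.2] M [1.4, 1.69, 0.32]
```

```bash
python3 -m pendant '[[[-9,0,4],0]]'|sh p.sh; python3 -m pendant '[[[-8,0,5],0]]'|sh p.sh; python3 -m pendant '[[[-7,0,6],0]]'|sh p.sh;python3 -m pendant '[[[-6,0,6],0]]'|sh p.sh;python3 to.py
```

```text
eef_pos: [528.2, -340.1, 70.8] tool_rot: [0.999, 0.007, 0.048, 0.016] force: [3.1, 0.5, 2.1] M [0.21, -0.93, 0.03]
eef_pos: [521.6, -340.7, 66.5] tool_rot: [0.999, 0.007, 0.05, 0.016] force: [-0.3, 1.7, 5.0] M [0.66, -0.47, 0.13]
eef_pos: [515.3, -340.8, 60.7] tool_rot: [0.999, 0.007, 0.05, 0.016] force: [-1.9, 3.0, 6.8] M [0.85, 0.02, 0.25]
eef_pos: [509.6, -340.9, 54.5] tool_rot: [0.999, 0.007, 0.05, 0.016] force: [-1.6, 3.1, 5.5] M [0.61, 0.01, 0.23]
t 13.5 tcp [ 509.6 -340.9   54.5] yaw 0.91 tilt 6.08 F [-1.6  3.1  5.5] gap 40.5 q7 -1.06
```

```bash
python3 -m pendant '[[[-5,0,6],0]]'|sh p.sh; python3 -m pendant '[[[-4,0,6],0]]'|sh p.sh; python3 -m pendant '[[[-4,0,6],0]]'|sh p.sh;python3 -m pendant '[[[-3,0,5],0]]'|sh p.sh;python3 to.py
```

```text
eef_pos: [504.6, -340.9, 48.2] tool_rot: [0.999, 0.007, 0.05, 0.016] force: [-4.2, 1.3, 5.5] M [0.51, 0.3, 0.16]
eef_pos: [500.3, -340.9, 41.7] tool_rot: [0.999, 0.007, 0.05, 0.016] force: [-1.3, 0.8, 4.0] M [0.39, 0.19, 0.17]
eef_pos: [496.5, -340.8, 35.1] tool_rot: [0.999, 0.007, 0.05, 0.016] force: [-0.5, 2.6, 3.7] M [0.45, -0.15, 0.22]
eef_pos: [493.7, -340.6, 29.4] tool_rot: [0.999, 0.008, 0.05, 0.016] force: [-0.6, 1.4, 3.0] M [0.36, 0.15, 0.19]
t 13.9 tcp [ 493.7 -340.6   29.4] yaw 0.97 tilt 5.95 F [-0.6  1.4  3. ] gap 40.2 q7 -1.05
```

```bash
python3 -m pendant '[[[-2,0,5],0]]'|sh p.sh; python3 -m pendant '[[[-2,0,5],0]]'|sh p.sh; python3 -m pendant '[[[-1,0,3],0]]'|sh p.sh;python3 -m pendant '[[[0,0,2],0]]'|sh p.sh;python3 to.py;  python3 - <<'E'
from h import *
im,D=shot("side","side7"); shot("top","top7")
b=im[60:200,300:480]; a=np.load("top7.npz")["im"][180:320,380:560]
cv2.imwrite("pics/c7.png",np.vstack([cv2.resize(b,None,fx=2.1,fy=2.1),cv2.resize(a,None,fx=2.1,fy=2.1)])[:,:,::-1])
E
```

```text
eef_pos: [491.5, -340.5, 23.7] tool_rot: [0.999, 0.008, 0.049, 0.015] force: [-3.2, 0.7, 3.2] M [0.22, 0.29, 0.06]
eef_pos: [489.6, -340.7, 17.9] tool_rot: [0.999, 0.008, 0.049, 0.015] force: [-1.8, 1.6, 3.9] M [0.44, 0.18, 0.25]
eef_pos: [488.4, -340.6, 14.2] tool_rot: [0.999, 0.008, 0.048, 0.015] force: [-4.2, 2.7, 13.1] M [0.51, 0.19, 0.24]
eef_pos: [488.4, -340.7, 13.3] tool_rot: [0.999, 0.008, 0.048, 0.015] force: [-15.8, 9.6, 44.4] M [1.88, 1.82, 0.32]
t 14.3 tcp [ 488.4 -340.7   13.3] yaw 0.96 tilt 5.78 F [-15.8   9.6  44.4] gap 40.4 q7 -1.04
```

View pics/c7.png

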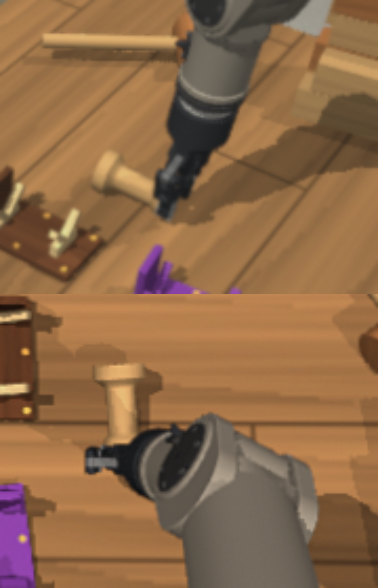

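The rook is lying flat: foot at (120,375) and crown inside the jaws at (110,450) in the lower crop, roughly along world x with the foot at +x. I back off, release, and slide along to the waist.

```bash
python3 -m pendant '[[[0,0,-1.5],0],[[0,0,0],0],[[0,0,0],0],[[0,0,0],0]]' 0.68|sh p.sh; python3 to.py 536 -340 14
python3 - <<'E'
from h import *
np.set_printoptions(precision=1,suppress=True)
for n in("side","top"):
    im,D=shot(n,n+"8"); v,u=np.mgrid[0:420,0:560]
    P=depthpts(n,np.c_[u.ravel(),v.ravel()],D).reshape(420,560,3)
    S=cv2.cvtColor(im,cv2.COLOR_RGB2HSV)[...,1]
    m=(P[...,0]>480)&(P[...,0]<640)&(abs(P[...,1]+335)<55)&(P[...,2]>25)&(P[...,2]<62)&(S>70)
    Q=P[m]
    for x in range(500,620,8):
        q=Q[abs(Q[:,0]-x)<4]
        if len(q)>3: t=q[q[:,2]>q[:,2].max()-4]; print(n,x,len(q),"zmax",q[:,2].max(),"y",q[:,1].min(),q[:,1].max(),"ridge y",t[:,1].mean())
    print(n,"x max",Q[:,0].max())
E
```

```text
eef_pos: [489.5, -341.8, 15.1] tool_rot: [0.999, 0.007, 0.049, 0.016] force: [-0.5, 0.4, -0.2] M [0.04, 0.11, 0.01]
t 14.8 tcp [ 489.5 -341.8   15.1] yaw 0.92 tilt 5.95 F [-0.5  0.4 -0.2] gap 58.2 q7 -1.04
shift now [46.2 -1.2  5.6] ; spin to yaw0 0.9
side 516 16 zmax 39.5380433975389 y -331.974415744898 -322.07505459189474 ridge y -328.36108204189566
side 524 25 zmax 39.431672587176536 y -344.61291850686325 -320.05116136138224 ridge y -331.17043886141244
side 532 25 zmax 39.90532635201373 y -342.7245543476529 -317.507401571639 ridge y -333.13372573700804
side 540 26 zmax 41.256769905980036 y -343.91729380095717 -319.13134652199767 ridge y -331.5603812670966
side 548 29 zmax 40.97592898177834 y -344.76522377668493 -316.81129900196015 ridge y -331.3009355832086
side 556 31 zmax 44.634312450690004 y -342.7622833751284 -317.4960196297408 ridge y -327.70210057074684
side 564 53 zmax 56.948733730851814 y -350.5563124228636 -307.3456418405543 ridge y -330.80049155559345
side 572 60 zmax 54.75067031155811 y -352.95427568277114 -303.99352399850784 ridge y -330.6037966436517
side 580 48 zmax 
[... 771 characters left out ...]
42877379558 -317.2367384045556 ridge y -332.90580589597016
top 548 40 zmax 46.43565756288149 y -346.62739312564173 -316.41345972739816 ridge y -333.4942231664465
top 556 52 zmax 43.79581134049522 y -347.2495435508186 -315.9468924286728 ridge y -332.53847678329936
top 564 51 zmax 48.468635450408556 y -346.4411782239847 -309.2132491586345 ridge y -329.4554075794693
top 572 83 zmax 58.27385545549123 y -351.7177881964097 -303.49317508926134 ridge y -325.0442184000682
top 580 79 zmax 58.1078889935618 y -355.40329738585183 -302.2538799843096 ridge y -328.01973207066686
top 588 30 zmax 58.81864721156421 y -355.1533461222018 -302.60795061084303 ridge y -337.75964016810025
top x max 588.5067493226414
```

```bash
python3 -m pendant '[[[4,-3,0],-1.8],[[12,-2,0],-1.8],[[12,-1,1],0],[[10,0,1],0],[[3,0,0],0],[[0,0,0],0]]'|sh p.sh; python3 to.py 534 -332.5 9
```

```text
eef_pos: [535.5, -331.3, 16.6] tool_rot: [0.998, 0.042, 0.049, 0.017] force: [0.7, 0.3, -0.4] M [0.03, 0.11, -0.02]
t 15.5 tcp [ 535.5 -331.3   16.6] yaw 4.97 tilt 6.0 F [ 0.7  0.3 -0.4] gap 58.1 q7 -1.04
shift now [-2.3  0.8  7.4] ; spin to yaw0 5.0
```

```bash
python3 -m pendant '[[[-1,0,4],0],[[-1,1,3],0],[[0,0,0],0]]'|sh p.sh; python3 -m pendant '[[[0,0,0],0],[[0,0,0],0],[[0,0,0],0],[[0,0,0],0],[[0,0,0],0]]' 0|sh p.sh; python3 to.py 534 -332.5 9;  python3 -m pendant '[[[0,0,-3],0],[[0,0,-8],0],[[0,0,-20],0],[[0,0,-30],0],[[0,0,-30],0],[[0,0,-25],0],[[0,0,-5],0]]'|sh p.sh; python3 to.py 598 -197 110
```

```text
eef_pos: [533.3, -333.0, 8.6] tool_rot: [0.998, 0.042, 0.049, 0.017] force: [-0.0, -0.4, 1.3] M [0.02, 0.09, 0.03]
eef_pos: [532.4, -333.7, 8.6] tool_rot: [0.998, 0.041, 0.049, 0.017] force: [0.4, -0.9, -0.8] M [-0.02, 0.07, 0.04]
t 16.3 tcp [ 532.4 -333.7    8.6] yaw 4.85 tilt 5.91 F [ 0.4 -0.9 -0.8] gap 30.2 q7 -1.04
shift now [ 1.7 -1.  -0.3] ; spin to yaw0 4.9
eef_pos: [517.5, -328.6, 133.1] tool_rot: [0.998, 0.042, 0.046, 0.016] force: [-0.2, 0.6, -1.9] M [0.03, 0.13, 0.05]
t 17.0 tcp [ 517.5 -328.6  133.1] yaw 4.86 tilt 5.56 F [-0.2  0.6 -1.9] gap 30.2 q7 -1.03
shift now [  88.9 -125.3   26.8] ; spin to yaw0 4.9
```

Run:
```python
from h import *
np.set_printoptions(precision=1,suppress=True)
for n in("top","side"):
    P=np.load(n+"P.npy"); im=np.load(n+"0.npz")["im"]
    Q=P[(abs(P[...,0]-595)<80)&(abs(P[...,1]+197)<55)&(P[...,2]>6)&(P[...,2]<85)]
    sat=cv2.cvtColor(im,cv2.COLOR_RGB2HSV)
    m=(abs(P[...,0]-595)<75)&(abs(P[...,1]+197)<46)&(P[...,2]>22)&(P[...,2]<56)&(sat[...,2]>150)
    S=P[m]
    for nm,s in(("foot",S[S[:,0]>600]),("crown",S[S[:,0]<590])):
        print(n,nm,len(s),"mid",(np.percentile(s,2,0)+np.percentile(s,98,0))/2,"ext",np.percentile(s,2,0),np.percentile(s,98,0))
        for sgn in(-1,1):
            t=s[(sgn*(s[:,1]+197)>15)&(s[:,2]>40)]; print("   arm",sgn,len(t),t.mean(0) if len(t) else '')
    t=Q[Q[:,2]>64]; print(n,"stop",(t.min(0)+t.max(0))/2,t.min(0),t.max(0))
    b=Q[(Q[:,2]>8)&(Q[:,2]<16)]; print(n,"board",np.percentile(b,1,0),np.percentile(b,99,0))
```

```text
top foot 96 mid [ 643.5 -197.8   36.6] ext [ 639.2 -229.9   23.2] [ 647.7 -165.8   50.1]
   arm -1 22 [ 643.9 -224.9   44.6]
   arm 1 22 [ 644.1 -170.6   45.2]
top crown 93 mid [ 559.9 -196.7   41.5] ext [ 555.2 -224.4   28.7] [ 564.7 -169.    54.3]
   arm -1 25 [ 560.1 -218.7   49. ]
   arm 1 24 [ 560.1 -174.6   48.3]
top stop [ 656.1 -199.    69.8] [ 651.3 -225.1   64.6] [ 660.9 -172.8   75.1]
top board [ 527.7 -241.2    8.1] [ 662.1 -155.8   15.7]
side foot 62 mid [ 642.6 -198.    35.7] ext [ 636.5 -229.4   23.5] [ 648.7 -166.7   48. ]
   arm -1 19 [ 641.9 -224.9   43.7]
   arm 1 10 [ 642.1 -168.1   44.8]
side crown 85 mid [ 558.6 -197.6   37.5] ext [ 552.7 -223.9   23.5] [ 564.5 -171.4   51.4]
   arm -1 21 [ 558.7 -218.8   47.2]
   arm 1 12 [ 558.5 -173.1   48.8]
side stop [ 655.3 -197.4   69.6] [ 648.9 -223.9   64.2] [ 661.8 -170.9   75. ]
side board [ 525.5 -239.6    8.2] [ 660.9 -155.1   15.6]
```

Run:
```python
from h import *
for n in("top","side"):
    im=np.load(n+"0.npz")["im"]; a=im[170:250,345:410] if n=="top" else im[135:200,280:355]
    globals()[n]=cv2.resize(a,(390,480) if n=="top" else (410,480),interpolation=cv2.INTER_NEAREST)
cv2.imwrite("pics/c9.png",np.hstack([top,side])[:,:,::-1])
```

```text
(no output)
```

View pics/c9.png

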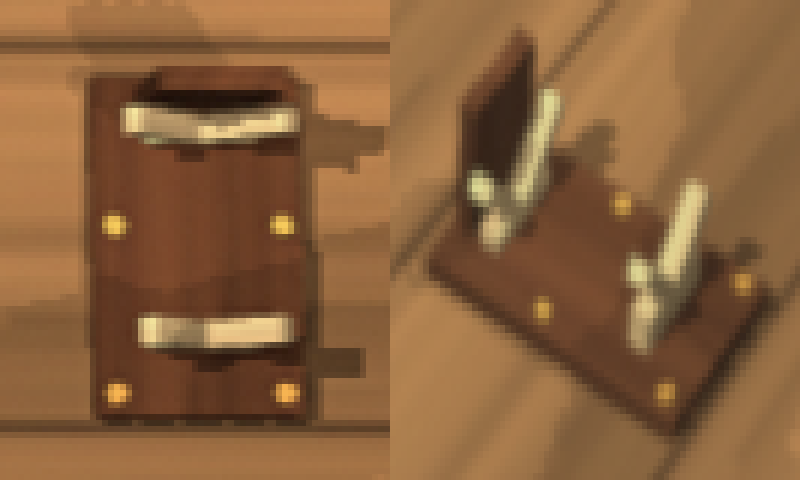

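Cradle view confirmed: pale saddles with the stop beyond the foot saddle. Both cameras put the saddles at (643,-198) and (559,-197), and the stop face at x≈651. I carry the rook over it, about 5 mm short of the stop.

```bash
python3 -m pendant '[[[0,-15,0],2.6],[[0,-30,0],2.6],[[5,-30,0],0],[[12,-25,0],0],[[18,-10,0],0],[[18,-3,0],0],[[10,0,0],0],[[0,0,0],0],[[0,0,0],0]]'|sh p.sh; python3 to.py 591.5 -197.8 105
python3 - <<'E'
from h import *
np.set_printoptions(precision=1,suppress=True)
tcp=np.array(ctrl.sense()["eef_pos"])
for n in("side","top"):
    im,D=shot(n,n+"9"); v,u=np.mgrid[0:420,0:560]
    P=depthpts(n,np.c_[u.ravel(),v.ravel()],D).reshape(420,560,3)
    S=cv2.cvtColor(im,cv2.COLOR_RGB2HSV)[...,1]
    d=P-tcp
    m=(d[...,0]>-75)&(d[...,0]<75)&(abs(d[...,1])<35)&(d[...,2]>-20)&(d[...,2]<60)&(S>70)
    Q=d[m]
    for x in range(-60,64,10):
        q=Q[abs(Q[:,0]-x)<5]
        if len(q)>3: print(n,x,len(q),"z",np.percentile(q[:,2],[3,97]),"y",np.percentile(q[:,1],[3,97]))
    print(n,"x ext",np.percentile(Q[:,0],[0.5,99.5]))
E
```

```text
eef_pos: [575.7, -212.8, 131.2] tool_rot: [0.999, -0.007, 0.043, 0.014] force: [-0.5, 0.3, -1.5] M [0.01, 0.17, -0.03]
t 17.9 tcp [ 575.7 -212.8  131.2] yaw -0.74 tilt 5.16 F [-0.5  0.3 -1.5] gap 30.2 q7 -1.36
shift now [ 13.3 -15.9  27. ] ; spin to yaw0 -0.7
side -50 74 z [-4.4 31.9] y [-18.3  21. ]
side -40 103 z [-3.1 34.1] y [-12.8  20.6]
side -30 58 z [ 5.1 35.1] y [-5.3 22.4]
side -20 74 z [ 8.7 53.1] y [-27.5  24.6]
side -10 29 z [ 3.5 58.8] y [-15.6  24. ]
side 0 5 z [ 3.6 27.1] y [-15.5  25.9]
side 10 10 z [ 4.1 29.9] y [-5.9 20.5]
side 20 8 z [ 8.2 16.5] y [11.6 15.7]
side 30 32 z [ 6.9 40.6] y [ 7.6 17.2]
side 40 107 z [ 0.2 45.7] y [-11.6  26.3]
side 50 80 z [ 4.6 46.6] y [-8.2 26.1]
side x ext [-51.8  54.4]
top -50 21 z [-1.2 33.4] y [-7.9 21.5]
top -40 72 z [-0.4 35.8] y [-8.1 22.1]
top -30 40 z [14.2 33.9] y [ 6.8 22.2]
top -20 16 z [12.5 58.2] y [11.8 29.1]
top 20 17 z [18.6 29. ] y [ 7.7 16.3]
top 30 45 z [17.3 39.6] y [-1.1 16.9]
top 40 95 z [18.1 47.1] y [-7.4 26.4]
top 50 105 z [25.9 49.7] y [-18.3  26.8]
top 60 7 z [24.7 44.2] y [-6.4 26.6]
top x ext [-48.8  55.4]
```

```bash
python3 -m pendant '[[[6,-7,0],-0.2],[[5,-6,5],-0.1],[[2,-2,8],0],[[0,0,8],0],[[0,0,0],0],[[0,0,0],0]]'|sh p.sh; python3 to.py 590.5 -197.5 55
```

```text
eef_pos: [589.8, -198.5, 108.7] tool_rot: [0.999, -0.005, 0.042, 0.014] force: [-0.1, -0.1, -1.4] M [0.01, 0.09, 0.05]
t 18.6 tcp [ 589.8 -198.5  108.7] yaw -0.56 tilt 5.07 F [-0.1 -0.1 -1.4] gap 30.2 q7 -1.4
shift now [-3.8 -2.5 53.5] ; spin to yaw0 -0.6
```

```bash
python3 -m pendant '[[[-0.7,-0.5,8],0],[[-0.8,-0.5,10],0],[[-0.8,-0.5,10],0],[[-0.8,-0.5,10],0],[[-0.5,-0.4,6],0],[[0,0,3],0],[[0,0,0],0]]'|sh p.sh; python3 to.py 590.5 -197.5 47
```

```text
eef_pos: [589.2, -197.9, 56.4] tool_rot: [0.999, -0.006, 0.041, 0.014] force: [0.7, -0.0, -1.5] M [0.09, 0.11, 0.04]
t 19.3 tcp [ 589.2 -197.9   56.4] yaw -0.62 tilt 4.98 F [ 0.7 -0.  -1.5] gap 29.9 q7 -1.41
shift now [ 0.5 -0.7  9.4] ; spin to yaw0 -0.6
```

```bash
python3 -m pendant '[[[0,-0.3,3],0],[[0,-0.3,3],0]]'|sh p.sh; python3 -m pendant '[[[0,0,2],0]]'|sh p.sh;python3 -m pendant '[[[0,0,1.5],0]]'|sh p.sh;python3 -m pendant '[[[0,0,1.5],0]]'|sh p.sh
```

```text
eef_pos: [590.4, -197.7, 50.8] tool_rot: [0.999, -0.006, 0.042, 0.014] force: [-0.5, 0.7, -1.3] M [0.1, 0.16, -0.02]
eef_pos: [590.8, -197.7, 48.8] tool_rot: [0.999, -0.006, 0.042, 0.014] force: [0.0, 0.9, -1.7] M [0.03, 0.15, -0.0]
eef_pos: [591.0, -197.8, 47.3] tool_rot: [0.999, -0.006, 0.042, 0.014] force: [-0.1, -0.3, -1.7] M [0.05, 0.17, -0.04]
eef_pos: [591.4, -198.1, 46.0] tool_rot: [0.999, -0.006, 0.043, 0.014] force: [0.5, -0.7, 3.2] M [-0.06, 0.44, 0.02]
```

Crown contact at TCP z≈46, as predicted. I ease the foot down gently.

```bash
python3 -m pendant '[[[0,0,1],0]]'|sh p.sh; python3 -m pendant '[[[0,0,1],0]]'|sh p.sh;python3 -m pendant '[[[0,0,1],0]]'|sh p.sh;python3 -m pendant '[[[0,0,1],0]]'|sh p.sh
```

```text
eef_pos: [591.7, -198.7, 45.4] tool_rot: [0.999, -0.006, 0.043, 0.014] force: [-1.4, -1.3, 3.3] M [-0.19, 0.44, 0.06]
eef_pos: [591.9, -198.9, 44.9] tool_rot: [0.999, -0.006, 0.043, 0.015] force: [-1.8, 0.1, 6.1] M [0.27, 0.75, -0.0]
eef_pos: [592.1, -198.9, 44.6] tool_rot: [0.999, -0.006, 0.043, 0.015] force: [-3.4, 1.1, 9.6] M [0.18, 1.05, -0.04]
eef_pos: [592.1, -198.9, 44.5] tool_rot: [0.999, -0.006, 0.043, 0.014] force: [-3.8, 1.7, 10.8] M [0.22, 1.23, -0.03]
```

```bash
cat > lvl.py <<'E'
from h import *
import sys
np.set_printoptions(precision=1,suppress=True)
for n in("side","top"):
    im,D=shot(n,n+sys.argv[1]); v,u=np.mgrid[0:420,0:560]
    P=depthpts(n,np.c_[u.ravel(),v.ravel()],D).reshape(420,560,3)
    hsv=cv2.cvtColor(im,cv2.COLOR_RGB2HSV)
    m=(P[...,0]>535)&(P[...,0]<668)&(abs(P[...,1]+198)<32)&(P[...,2]>62)&(P[...,2]<100)&(hsv[...,1]>70)&(hsv[...,2]>90)
    Q=P[m]
    for nm,a,b in(("crown",545,566),("waistc",568,580),("waistf",605,622),("foot",630,648)):
        q=Q[(Q[:,0]>a)&(Q[:,0]<b)]
        if len(q)>5:
            t=q[q[:,2]>np.percentile(q[:,2],97)-4]; print(n,nm,len(q),"z97",np.percentile(q[:,2],97).round(1),"ymid",t[:,1].mean().round(1),"x",np.percentile(q[:,0],[1,99]),"y",np.percentile(q[:,1],[2,98]))
    print(n,"x ext",np.percentile(Q[:,0],[0.5,99.5]))
E
python3 lvl.py 10
```

```text
side crown 117 z97 81.7 ymid -196.1 x [545.6 565.6] y [-213.4 -177. ]
side waistc 55 z97 92.4 ymid -209.5 x [568.9 579.5] y [-226.5 -179.3]
side foot 121 z97 90.4 ymid -198.2 x [630.2 647.6] y [-217.2 -172.4]
side x ext [541.8 660.1]
top crown 67 z97 81.8 ymid -190.2 x [545.1 564.5] y [-191.8 -176.7]
top waistf 9 z97 70.1 ymid -186.6 x [612.2 621.1] y [-188.9 -183.3]
top foot 113 z97 91.4 ymid -194.2 x [630.2 647.3] y [-202.1 -171.7]
top x ext [545.2 660.6]
```

```bash
python3 -m pendant '[[[0,-0.5,1.5],0]]'|sh p.sh; python3 -m pendant '[[[0,-0.5,1.5],0]]'|sh p.sh;python3 -m pendant '[[[0,0,1.5],0]]'|sh p.sh; python3 lvl.py 11|grep -E "foot|crown"
```

```text
eef_pos: [592.2, -198.9, 44.2] tool_rot: [0.999, -0.007, 0.043, 0.015] force: [-5.2, -1.0, 15.1] M [-0.07, 1.55, 0.0]
eef_pos: [592.3, -198.9, 44.2] tool_rot: [0.999, -0.007, 0.043, 0.015] force: [-7.2, 1.7, 17.1] M [0.08, 1.74, 0.01]
eef_pos: [592.3, -198.9, 44.2] tool_rot: [0.999, -0.007, 0.043, 0.015] force: [-5.9, 3.0, 16.2] M [0.49, 1.65, 0.04]
side crown 113 z97 81.1 ymid -196.7 x [545.7 565.7] y [-212.  -176.5]
side foot 123 z97 90.3 ymid -198.9 x [630.3 647.3] y [-218.5 -172.2]
top crown 61 z97 81.1 ymid -187.6 x [545.2 564.2] y [-191.4 -177.1]
top foot 118 z97 91.7 ymid -194.0 x [630.4 647.9] y [-202.2 -172.2]
```

```bash
python3 -m pendant '[[[0,0,-0.7],0],[[0,0,-0.3],0]]'|sh p.sh; python3 -m pendant '[[[0,0,0],0],[[0,0,0],0]]' 0.38|sh p.sh; python3 -m pendant '[[[0,0,0],0],[[0,0,0],0],[[0,0,0],0]]' 0.44|sh p.sh; python3 to.py; python3 lvl.py 12|grep -E "foot|crown|ext"
```

```text
eef_pos: [591.7, -198.9, 46.0] tool_rot: [0.999, -0.007, 0.043, 0.015] force: [0.4, -0.8, -3.0] M [-0.08, 0.14, 0.04]
eef_pos: [592.1, -198.3, 45.8] tool_rot: [0.999, -0.007, 0.043, 0.015] force: [-0.1, 0.9, 0.4] M [0.08, 0.14, -0.01]
eef_pos: [592.7, -198.2, 45.6] tool_rot: [0.999, -0.007, 0.044, 0.015] force: [-0.2, 0.1, -0.3] M [0.06, 0.14, 0.04]
t 21.4 tcp [ 592.7 -198.2   45.6] yaw -0.68 tilt 5.27 F [-0.2  0.1 -0.3] gap 37.4 q7 -1.41
side crown 111 z97 81.6 ymid -196.3 x [545.3 565.5] y [-210.4 -176. ]
side foot 118 z97 87.2 ymid -196.4 x [630.3 647.6] y [-213.4 -170.5]
side x ext [542.5 660.3]
top crown 63 z97 80.3 ymid -187.5 x [545.3 564.4] y [-191.2 -177.1]
top foot 116 z97 89.2 ymid -192.7 x [630.3 647.4] y [-201.6 -170.3]
top x ext [545.5 660.6]
```

Released and settled level: foot top about 87 mm and crown top about 81.6 mm (expected 88 and 82). Now I open, lift clear, and go behind the crown with shut fingers.

```bash
python3 -m pendant '[[[0,0,0],0],[[0,0,0],0],[[0,0,0],0]]' 0.72|tail -1; python3 -m pendant '[[[0,0,-5],0],[[0,0,-15],0],[[0,0,-25],0],[[0,0,-25],0],[[0,0,-10],0],[[0,0,0],0]]'|sh p.sh; python3 -m pendant '[[[-15,0,0],0],[[-25,0,0],0],[[-20,0,0],0],[[-10,0,0],0],[[0,0,0],0],[[0,0,0],0],[[0,0,0],0]]' 0|sh p.sh; python3 to.py 520 -197.5 56
python3 - <<'E'
from h import *
shot("side","side13"); shot("top","top13")
E
python3 - <<'E'
from h import *
a=np.load("side13.npz")["im"][90:210,260:400]
cv2.imwrite("pics/c10.png",cv2.resize(a,None,fx=4.5,fy=4.5)[:,:,::-1])
E
```

```text
finger_gap: 61.6
eef_pos: [585.6, -195.8, 131.8] tool_rot: [0.999, -0.007, 0.044, 0.015] force: [0.2, -0.5, -0.3] M [0.06, 0.11, -0.0]
eef_pos: [514.6, -194.3, 123.4] tool_rot: [0.999, -0.006, 0.044, 0.015] force: [-0.1, 0.6, -0.0] M [0.03, 0.12, -0.05]
t 23.1 tcp [ 514.6 -194.3  123.4] yaw -0.63 tilt 5.34 F [-0.1  0.6 -0. ] gap -0.1 q7 -1.37
shift now [-0.5  1.2 67.7] ; spin to yaw0 -0.6
```

View pics/c10.png

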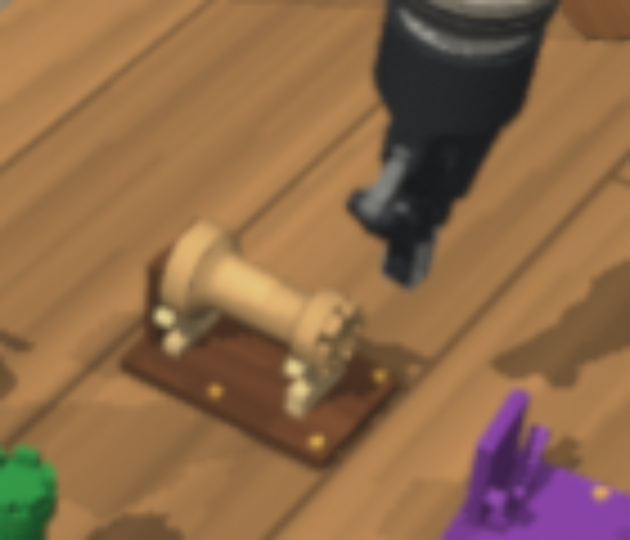

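The rook lies in both saddles, foot at (200,260) and crown at (335,330), with the shut fingers behind at (410,260). I descend behind the crown.

```bash
python3 -m pendant '[[[-1,0,10],0],[[0,0.5,20],0],[[0,0.5,18],0],[[0,0.3,10],0],[[0,0,3],0],[[0,0,0],0],[[0,0,0],0]]'|sh p.sh; python3 to.py 525 -197.5 55
```

```text
eef_pos: [522.1, -197.1, 59.1] tool_rot: [0.999, -0.005, 0.045, 0.015] force: [0.5, 0.0, 0.4] M [0.07, 0.01, -0.02]
t 23.9 tcp [ 522.1 -197.1   59.1] yaw -0.53 tilt 5.48 F [0.5 0.  0.4] gap 0.4 q7 -1.38
shift now [2.6 0.3 4.3] ; spin to yaw0 -0.5
```

```bash
python3 -m pendant '[[[1,0,3],0],[[3,0,0.5],0]]'|sh p.sh; python3 -m pendant '[[[3,0,0.3],0]]'|sh p.sh;python3 -m pendant '[[[2,0,0.2],0]]'|sh p.sh;python3 -m pendant '[[[2,0,0.2],0]]'|sh p.sh
```

```text
eef_pos: [526.9, -197.5, 56.9] tool_rot: [0.999, -0.005, 0.046, 0.015] force: [-0.3, -0.5, 0.0] M [0.01, 0.11, -0.01]
eef_pos: [530.5, -197.6, 57.3] tool_rot: [0.999, -0.005, 0.047, 0.015] force: [1.5, -0.1, -0.2] M [0.01, 0.09, -0.01]
eef_pos: [533.2, -197.7, 57.6] tool_rot: [0.999, -0.005, 0.047, 0.015] force: [-0.3, 0.8, -0.5] M [-0.0, 0.06, 0.01]
eef_pos: [535.6, -197.7, 57.8] tool_rot: [0.999, -0.005, 0.047, 0.015] force: [-0.0, -0.2, 0.6] M [0.01, 0.29, -0.02]
```

```bash
for i in 1; do python3 -m pendant '[[[1.2,0,0.2],0]]'|sh p.sh;python3 -m pendant '[[[1.2,0,0.2],0]]'|sh p.sh;python3 -m pendant '[[[1.2,0,0.2],0]]'|sh p.sh;python3 -m pendant '[[[1.2,0,0.2],0]]'|sh p.sh; done
```

```text
eef_pos: [536.6, -197.8, 57.7] tool_rot: [0.999, -0.005, 0.047, 0.015] force: [-2.4, -0.8, 1.1] M [0.01, 0.61, -0.06]
eef_pos: [536.9, -197.8, 57.4] tool_rot: [0.999, -0.005, 0.046, 0.015] force: [-4.7, -0.9, 2.4] M [0.08, 0.88, 0.0]
eef_pos: [537.1, -197.8, 57.0] tool_rot: [0.999, -0.006, 0.045, 0.015] force: [-3.1, 1.3, 2.5] M [0.1, 0.82, -0.04]
eef_pos: [537.5, -197.9, 56.7] tool_rot: [0.999, -0.006, 0.044, 0.015] force: [-4.7, 0.6, 2.5] M [0.1, 0.91, 0.0]
```

```bash
python3 -m pendant '[[[2.4,0,-0.2],0]]'|sh p.sh;python3 -m pendant '[[[2.7,0,-0.2],0]]'|sh p.sh
```

```text
eef_pos: [538.5, -197.9, 56.7] tool_rot: [0.999, -0.006, 0.043, 0.015] force: [-9.1, 0.1, 4.1] M [0.05, 1.89, -0.03]
eef_pos: [538.4, -197.9, 56.5] tool_rot: [0.999, -0.006, 0.04, 0.014] force: [-12.7, 1.8, 8.5] M [0.14, 2.36, 0.01]
```

```bash
python3 -m pendant '[[[2.1,0,-0.6],0]]'|sh p.sh;python3 -m pendant '[[[2.1,0,-0.6],0]]'|sh p.sh;python3 -m pendant '[[[2.1,0,-0.6],0]]'|sh p.sh;python3 -m pendant '[[[2.1,0,-0.6],0]]'|sh p.sh
```

```text
eef_pos: [538.2, -197.9, 56.7] tool_rot: [0.999, -0.007, 0.038, 0.014] force: [-6.7, 0.4, 2.5] M [0.09, 1.45, 0.06]
eef_pos: [538.2, -197.9, 56.7] tool_rot: [0.999, -0.007, 0.035, 0.014] force: [-6.7, 0.1, 3.0] M [0.13, 1.43, -0.09]
eef_pos: [538.1, -197.8, 56.7] tool_rot: [0.999, -0.007, 0.033, 0.014] force: [-8.7, -0.1, 2.6] M [0.08, 1.54, -0.0]
eef_pos: [538.0, -197.8, 56.7] tool_rot: [0.999, -0.007, 0.031, 0.013] force: [-7.8, 0.1, 3.5] M [0.14, 1.53, -0.01]
```

```bash
python3 -m pendant '[[[2.8,0,-0.7],0]]'|sh p.sh;python3 -m pendant '[[[2.8,0,-0.7],0],[[2.8,0,-0.7],0]]'|sh p.sh;python3 -m pendant '[[[2.8,0,-0.7],0],[[2.8,0,-0.7],0]]'|sh p.sh;python3 -m pendant '[[[2.8,0,-0.7],0],[[2.8,0,-0.7],0]]'|sh p.sh
```

```text
eef_pos: [538.0, -197.8, 56.8] tool_rot: [0.999, -0.008, 0.028, 0.013] force: [-9.6, 0.9, 4.6] M [0.11, 2.06, -0.01]
eef_pos: [537.7, -197.8, 56.8] tool_rot: [1.0, -0.008, 0.022, 0.012] force: [-9.2, 1.3, 5.3] M [0.18, 1.9, 0.0]
eef_pos: [537.5, -197.7, 57.0] tool_rot: [1.0, -0.009, 0.017, 0.012] force: [-10.1, 0.4, 5.7] M [0.18, 1.91, 0.01]
eef_pos: [537.2, -197.7, 57.1] tool_rot: [1.0, -0.009, 0.011, 0.011] force: [-9.1, 0.4, 5.4] M [0.17, 1.93, -0.07]
```

Steady push of about 9.5 N for 0.7 s. I retreat straight back, then lift, then check.

```bash
python3 -m pendant '[[[-1.5,0,0],0],[[-4,0,0],0],[[-8,0,0],0],[[-15,0,0],0],[[-15,0,0],0],[[-5,0,-10],0],[[0,0,-30],0],[[-10,0,-35],0],[[-15,0,-30],0],[[-5,0,-5],0],[[0,0,0],0]]'|sh p.sh; python3 to.py; python3 lvl.py 14
python3 - <<'E'
from h import *
np.set_printoptions(precision=1,suppress=True)
D=np.load("side14.npz")["D"]; im=np.load("side14.npz")["im"]
for n,bx in(("side",dict(short=(195,280,225,322),green=(248,187,278,238))),):
    P0=np.load("sideP.npy"); I0=np.load("side0.npz")["im"]
    for k,(a,b,c,d) in dict(short=(190,275,230,325),green=(246,185,280,240),bowl=(110,245,170,296),calliper=(188,215,246,262),purple=(355,175,428,235)).items():
        print(k,"mean abs colour change",np.abs(im[b:d,a:c].astype(int)-I0[b:d,a:c]).mean().round(2))
a=np.load("side14.npz")["im"][120:215,270:365]; b=np.load("top14.npz")["im"][170:250,345:425]
cv2.imwrite("pics/c11.png",np.hstack([cv2.resize(a,(400,400)),cv2.resize(b,(400,400))])[:,:,::-1])
E
```

```text
eef_pos: [458.2, -193.4, 173.0] tool_rot: [1.0, -0.008, 0.018, 0.012] force: [-0.1, 0.5, -0.2] M [0.06, 0.0, -0.01]
t 27.2 tcp [ 458.2 -193.4  173. ] yaw -0.94 tilt 2.5 F [-0.1  0.5 -0.2] gap -0.1 q7 -1.35
side crown 127 z97 82.3 ymid -195.8 x [545.2 565.7] y [-214.8 -176.7]
side waistc 38 z97 78.6 ymid -195.4 x [568.1 579.3] y [-208.9 -181.1]
side waistf 64 z97 76.5 ymid -196.0 x [605.8 621.5] y [-209.2 -180.7]
side foot 140 z97 88.0 ymid -197.2 x [630.2 647.7] y [-219.6 -170.8]
side x ext [545.3 660.1]
top crown 148 z97 83.9 ymid -198.1 x [547.6 566. ] y [-216.8 -177.1]
top waistc 78 z97 80.0 ymid -197.0 x [568.1 579.9] y [-213.8 -180.6]
top waistf 94 z97 78.7 ymid -199.1 x [605.5 621.8] y [-209.9 -182.8]
top foot 189 z97 90.1 ymid -196.4 x [630.3 647.8] y [-223.4 -171.5]
top x ext [547.6 660.4]
short mean abs colour change 7.62
green mean abs colour change 7.15
bowl mean abs colour change 2.57
calliper mean abs colour change 6.55
purple mean abs colour change 2.69
```

View pics/c11.png

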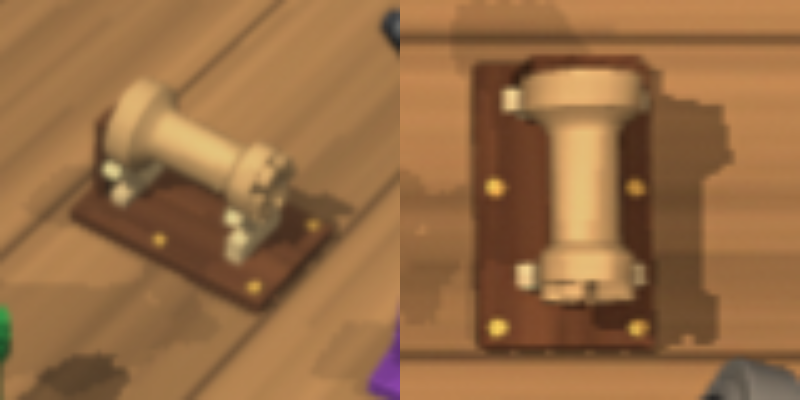

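Run:
```python
from h import *
D0=np.load("side0.npz")["D"];D=np.load("side14.npz")["D"]
ok=True
for k,(a,b,c,d) in dict(short=(190,275,230,325),bowl=(110,245,170,296),calliper=(188,215,246,262)).items():
    e=np.abs(D-D0)[b:d,a:c]; f=(e>12).mean(); print(k,"median dz",np.median(e).round(1),"frac>12mm",f.round(3)); ok&=f<0.06
print(ok)
if ok: print(ctrl.finish_job())
```

```text
short median dz 1.8 frac>12mm 0.007
bowl median dz 2.0 frac>12mm 0.007
calliper median dz 2.1 frac>12mm 0.008
True
the job is handed in; nothing more can be done
None
```

I laid the tall rook on its side in the brown wooden cradle, foot against the stop, and handed the job in at about 27 s of the 58 s allowed. The tool could not tilt, so I gripped the rook by the crown and carried it to clear bench. There I rolled it down over its foot rim, then re-gripped the waist and lowered it into the saddles. Last, I pushed it home from the crown end with shut fingers.

**Last checks:**
- **Level:** the side camera puts the foot top at 88.0 mm and the crown top at 82.3 mm, against 88 and 82 expected. The top camera reads about 2 mm higher throughout.
- **Against the stop:** the crown end is at x ≈ 545–548 mm, where 546 is expected when flush. The stop face itself could not be seen behind the foot.
- **Push:** steady at 9–10 N for about 0.7 s, after shorter readings of up to 12.7 N while I set the force.
- **Bystanders:** by depth, the short rook, bowl and calliper have not moved. The gripper is clear of everything.

**What went less well:**
- The first try at tipping the rook only slid it along the bench, so I re-gripped higher up.
- Tipping it took up to 32 N, and the force reached 44 N for a moment as the crown met the bench.
- In the cradle I pressed with up to 17 N on the crown saddle, but the rook did not turn fully level in the jaws. When I released it, the foot settled the last 2–3 mm on its own.

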